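Gather tested specimens in the corner of their tote

ROBOT

A 6-joint arm with a two-finger parallel gripper is mounted at the origin on the work surface. World frame = base frame: x ahead of the robot, y to its left, z up, the work surface at z = 0. Lengths are in m, angles in rad, forces in N, time in s.
With the tool pointing down it reaches from about 0.325 to 0.9 m from the base axis. Payload 6.1 kg.
Tool frame: the origin (TCP) lies on the mounting face of the last link; the fingertips stand manip.tips_ahead ahead of it and the grasp point (between the pads) lies 155 mm ahead of it (manip.tips_ahead is the distance from the TCP to the fingertips, in m); x points along the fingers, z is the direction in which the jaws open and shut, and the axes are right-handed (so a half turn about x gives the same grasp; the last joint's range is limited). The gripper opens to 85 mm and grips with 20 to 120 N. Pads are 22 mm wide; open, the fingers measure 114 mm over their backs; the gripper's body (76 mm by 85 mm) begins 54 mm behind the grasp point. The pads swing forward as they close: fully open they stand 13 mm farther back than shut.
Start: joints at [1.182, 0.22, 1.526, -0, 1.395, -0.126], TCP at [0.162, 0.604, 0.405] pointing down, gripper open.
Joint ranges: [-2.98, 2.98], [-0.91, 2.08], [0.09, 2.57], [-1.24, 4.39], [0.2, 2.65], [-2.68, 2.68]. Speed limits (rad/s): [2.57, 2.57, 3.01, 3.14, 3.14, 3.14].

INTERFACE

Orientations are given as a unit quaternion [w, x, y, z].
In Python, from plant import manip, optics, job, spot_in, outline_of, spot_point gives the robot as it stands. The module is installed in compiled form; this text tells all that it offers.
- The arm moves only by the tool send_rows, never from a script. Its argument "increments" is a list of rows, each an object of numbers: "wx", "wy", "wz": the turn, a rotation vector about the world's x, y, z in rad; "dx", "dy", "dz": the shift along the world's x, y, z in cm; "jaw": the opening in per cent of the stroke, from 0 (shut) to 100 (fully open). In form: [{"wx": .., "wy": .., "wz": .., "dx": .., "dy": .., "dz": .., "jaw": ..}, ...]. A call has 1 to 10 rows; each row is the pose to reach, as a shift and turn from the pose measured when the call began; what a row does not reach only later rows make up. A row lasts 1/8 s, in which the tool goes at most 62.5 mm and 10.7 degrees, less where a joint would pass 70% of its speed; a pose out of reach is approached as far as the arm can. A call with a gripper value outside its range is refused whole. The fingers move at their own pace and stop on an object; "newtons" is the grip in N (left out, the last holds). Time passes only in rows, so rows that repeat a pose let the fingers close. It gives the time, the measured TCP pose, the force and the opening at its end, in the units of the state.
- manip.get_obs(): the state, without advancing time (a new reading comes with each control period).
- optics.grab_frame(name): name is "side" or "top"; returns the picture (420x560x3 uint8, red, green, blue); there is no depth.
- optics.get_calibration(name): a dict with "fx", "fy", "cx", "cy" (pixels), "R" (3x3) and "t" (3): a world point X has camera coordinates R X + t. Camera axes: x right, y down, z forward; pixel columns grow to the right and rows downward; lengths in m; the calibration is good to about 2 mm. A picture is of the moment at which its call begins. get_calibration takes no time and is no camera call.
- job.finish_job(): hands the job in, once; it reports no verdict.
Trained networks look in the newest picture that a camera, given by its name, has taken for a name from the list of things; names that differ only in an ending like _2 or _b are one class to them, and where a whole thing is asked for, a point or a joint stands for the part that bears it (a point fixed in the world has none). Each returns a list of dicts, best first, with "conf" (0 to 1); they miss things now and then, are a little off and sometimes report something else, mostly with a low value. They report only what shows in the picture. A call takes as long as a camera call.
- spot_in(camera, thing): "bbox" ([centre column, centre row, width, height] in pixels, round what is visible of it).
- outline_of(camera, thing): "mask" (420x560 bool, what is visible of it) and "bbox" ([centre column, centre row, width, height] in pixels, round what is visible of it).
- spot_point(camera, thing): "point" ([row, column] in pixels: a listed point, or the origin of a listed thing).
The state is a dict: "clock": time; "qpos": joint angles; "qd": joint speeds; "effort": joint torques, N m; "eef_pos": TCP position; "ee_rot": TCP orientation; "ft_force": force on the tool from outside, world axes, zero at the start; "ft_torque": the same for the moment, N m; "gripper_width": opening from 0.0 (shut) to 1.0 (fully open).
Only numpy, scipy, OpenCV 4.12 (cv2) and the standard library are available. Lean on these libraries where they do the work, as an engineer would, in place of code of your own. Each camera call takes 0.05 s, during which the arm holds its last target. There are 200 camera calls.

TASK

Put the one round aluminium specimen that was left lying on the bench into the blue tote with the other three. Then pick the tote up by its bar handle, clear of the bench, tip it until all four specimens have slid together into its cut-off (bevelled) corner, and finish while still holding it up, tilted and still, with nothing but the gripper carrying it. Lose no specimen and leave the bottle, the wrench and the steel jaw where they are.

Things in the scene. Friction and masses are not known exactly. Their poses are not given: they have to be found in the camera images.
- tote: open blue plastic tote, 230 (its x) x 180 mm (its y), walls 50 mm high, 4 mm thick as is the floor, 0.35 kg, loose on the bench. Origin: centre of its underside; z up. The corner at its -x, -y is cut off by a straight 45-degree wall (40 mm off each side); the other three are square. A rigid bar handle spans it along its x at y = 0, on a post 18 mm wide inside each short end
- tote_grip (a point): middle of the handle bar, 112 mm above the tote's underside, axes as the tote's. The black rubber bar is 216 mm long (x), 12 mm thick (y), 24 mm high (100 to 124 mm above the underside)
- tote_corner (a point): inside the bevelled corner: on the inner floor at the middle of the foot of the bevel wall (92 mm to -x, 67 mm to -y, 4 mm above the tote's origin), axes as the tote's. The plastic is slick (friction about 0.2): specimens slide here at a tilt of 25 to 35 degrees straight towards it, equally along -x and -y
- piece_loose_center (a point): centre (half-way up) of the specimen left on the bench, lying flat: round aluminium compression specimen, a plain disc 26 mm in diameter and 12 mm thick, 18 g
- piece_loose: the same specimen left on the bench, origin at the centre of its lower face
- bottle: red squeeze bottle with black cap, 50 mm in diameter, 130 mm tall, upright on the bench, origin at the centre of its underside; not to be moved
- wrench: steel wrench lying on the bench along its x, about 180 mm long, origin under its middle; not to be moved
- jaw: dark steel clamping jaw, a stepped block 50 x 40 x 36 mm on the bench, origin at the centre of its underside; not to be moved
- piece_a_center (a point): centre (half-way up) of a specimen already in the tote, flat on its floor, at the start in the tote's +x, +y quarter: round aluminium compression specimen, a plain disc 26 mm in diameter and 12 mm thick, 18 g
- piece_a: the same specimen, origin at the centre of its lower face
- piece_b_center (a point): centre (half-way up) of a specimen already in the tote, flat on its floor, at the start in the tote's -x, +y quarter: round aluminium compression specimen, a plain disc 26 mm in diameter and 12 mm thick, 18 g
- piece_b: the same specimen, origin at the centre of its lower face
- piece_c_center (a point): centre (half-way up) of a specimen already in the tote, flat on its floor, at the start in the tote's +x, -y quarter: round aluminium compression specimen, a plain disc 26 mm in diameter and 12 mm thick, 18 g
- piece_c: the same specimen, origin at the centre of its lower face

How it is judged:
On the way, in this order (a step that is already met when the one before it is completed fails the run):
1. the specimen from the bench lies in the tote, let go (x of piece_loose_center in the frame of tote between -0.105 and 0.105 m and y of piece_loose_center in the frame of tote between -0.082 and 0.082 m and z of piece_loose_center in the frame of tote between 0 and 0.04 m and contact force between the fingers and piece_loose below 0.1 N), for 0.2 s.
2. the tote is held in the gripper, its bevelled corner 20 mm or more clear of the bench (contact force between the fingers and tote above 0.5 N and height (world z) of tote_corner above 0.02 m), for 0.2 s.
At the end, for the whole second after the job is handed in: The gripper alone holds the tote, bevelled corner at least 20 mm above the bench, tilted 0.2 to 0.9 rad and still; all four specimens at rest, untouched, their centres within 100 mm of the middle of the bevel wall's foot; no bystander touched by the tote (all of step 2 and contact force between tote and bottle below 0.5 N and contact force between tote and wrench below 0.5 N and contact force between tote and jaw below 0.5 N and angle between tote's own z axis and vertical between 0.2 and 0.9 rad and linear speed of each of tote, piece_a, piece_b, piece_c, piece_loose below 0.05 m/s and angular speed of tote below 0.3 rad/s and distance between each of piece_a_center, piece_b_center, piece_c_center, piece_loose_center and tote_corner below 0.1 m and contact force between the fingers and piece_a below 0.1 N and contact force between the fingers and piece_b below 0.1 N and contact force between the fingers and piece_c below 0.1 N and contact force between the fingers and piece_loose below 0.1 N); the arm keeps its last pose, push and grip.
It fails at once if the bottle was moved more than 30 mm (distance of bottle from where it was at the start of the episode above 0.03 m).
It fails at once if the wrench was moved more than 30 mm (distance of wrench from where it was at the start of the episode above 0.03 m).
It fails at once if the jaw was moved more than 30 mm (distance of jaw from where it was at the start of the episode above 0.03 m).
It fails at once if the tote was tipped over (more than 60 degrees) (angle between tote's own z axis and vertical above 1.05 rad).
It also fails if it takes over 61 s, if anything falls off the work surface, if the arm or the gripper's body presses on something with over 40 N, if the wrist force passes 120 N, or if a joint passes its speed limit or range.

## Working session

There is one attempt and no reset: what is moved stays moved. The work goes in short steps, Python scripts to look and compute and a tool call to move; the robot and the scene stay as the last step left them, time stands still between calls to the robot, and variables do not carry over. Pictures are saved under pics/ and viewed, about 8 in all and at most 12, crops included, and the job is handed in when it is done.

Besides the shell and the picture viewer there is one more tool, called after "Request:" in YAML: its name, and indented under it one key for each argument. send_rows: Moves the arm, as the interface text tells. Its arguments: {"type":"object","properties":{"increments":{"type":"array"},"newtons":{"type":"number"}},"required":["increments"]}

```bash
mkdir -p pics; cat > h.py <<'E'
import numpy as np, cv2
from plant import manip, optics, job, spot_in, outline_of, spot_point
C={n:{k:np.array(v) for k,v in optics.get_calibration(n).items()} for n in("side","top")}
def ray(n,r,c):
    k=C[n]; d=k["R"].T@np.array([(c-k["cx"])/k["fx"],(r-k["cy"])/k["fy"],1]); return -k["R"].T@k["t"],d
def onz(n,r,c,z):
    o,d=ray(n,r,c); return o+d*(z-o[2])/d[2]
def tri(p):
    A=0;b=0
    for n,(r,c) in p.items():
        o,d=ray(n,r,c); d=d/np.linalg.norm(d); P=np.eye(3)-np.outer(d,d); A=A+P;b=b+P@o
    return np.linalg.solve(A,b)
def proj(n,X):
    k=C[n];x=k["R"]@X+k["t"];return x[1]/x[2]*k["fy"]+k["cy"],x[0]/x[2]*k["fx"]+k["cx"]
E
python3 - <<'E'
from h import *
np.set_printoptions(precision=3,suppress=True)
ims=[optics.grab_frame(n) for n in("side","top")]
for n,i in zip(("side","top"),ims): cv2.imwrite(f"pics/{n}1.png",i[:,:,::-1]); print(n,"cam",-C[n]["R"].T@C[n]["t"])
print(manip.tips_ahead, manip.get_obs())
Z=dict(tote_grip=.112,tote_corner=.004,tote=0,piece_loose_center=.006,piece_a_center=.01,bottle=0,wrench=0,jaw=0)
for t,z in Z.items():
    p={}
    for n in("side","top"):
        for d in spot_point(n,t)[:4]:
            r,c=d["point"]; p.setdefault(n,(r,c)); print(t,n,round(d["conf"],2),np.round([r,c]),onz(n,r,c,z))
    if len(p)==2: print("   tri",tri(p))
E
```

```text
side cam [0.465 1.238 1.167]
top cam [0.269 0.046 1.499]
0.1734 {'clock': 0.1, 'qpos': array([ 1.182,  0.221,  1.528, -0.   ,  1.395, -0.126]), 'qd': array([-0.   , -0.004, -0.002,  0.001,  0.003,  0.   ]), 'effort': array([  0.   , -49.825, -39.054,  -0.   ,   0.006,   0.   ]), 'eef_pos': array([0.162, 0.603, 0.404]), 'ee_rot': array([ 0.561, -0.431,  0.562,  0.43 ]), 'ft_force': array([ 0.127,  0.256, -0.608]), 'ft_torque': array([-0.057, -0.029,  0.016]), 'gripper_width': 1.0002521608323296}
tote_grip side 0.56 [224. 277.] [0.544 0.121 0.112]
tote_grip side 0.33 [338. 256.] [0.569 0.52  0.112]
tote_grip top 0.86 [216. 234.] [0.539 0.134 0.112]
   tri [0.54  0.133 0.123]
tote_corner side 0.67 [228. 296.] [0.492 0.022 0.004]
tote_corner top 0.85 [244. 278.] [0.466 0.021 0.004]
tote_corner top 0.2 [191. 240.] [0.634 0.118 0.004]
   tri [ 0.479  0.02  -0.001]
tote side 0.66 [252. 278.] [0.541 0.128 0.   ]
tote top 0.75 [223. 241.] [0.538 0.123 0.   ]
   tri [ 0.54   0.123 -0.006]
piece_loose_center side 0.36 [179. 295.] [ 0.503 -0.227  0.006]
piece_loose_center side 0.28 [156. 335.] [ 0.358 -0.379  0.006]
piece_loose_center top 0.47 [229. 362.] [ 0.488 -0.227  0.006]
   tri [ 0.496 -0.228  0.004]
piece_a_center top 0.56 [225. 214.] [0.538 0.201 0.01 ]
bottle side 0.81 [171. 231.] [ 0.74  -0.267  0.   ]
bottle top 0.59 [152. 368.] [ 0.722 -0.274  0.   ]
   tri [ 0.734 -0.278 -0.011]
wrench side 0.63 [336. 256.] [0.58  0.438 0.   ]
wrench top 0.7 [222. 130.] [0.571 0.445 0.   ]
wrench top 0.7 [228. 238.] [0.525 0.133 0.   ]
   tri [0.574 0.443 0.007]
jaw side 0.69 [156. 336.] [ 0.354 -0.385  0.   ]
jaw side 0.18 [339. 256.] [0.581 0.446 0.   ]
jaw top 0.85 [278. 423.] [ 0.334 -0.385  0.   ]
   tri [ 0.344 -0.388 -0.003]
```

View pics/top1.png

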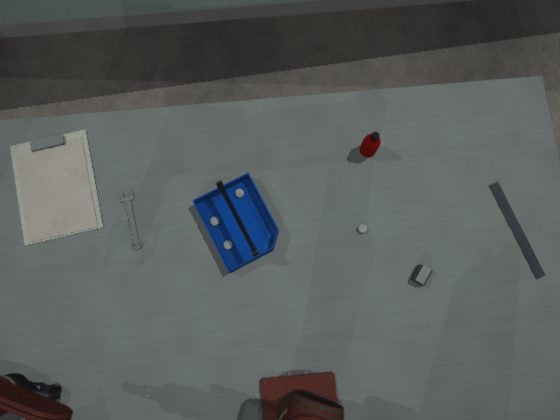

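View pics/side1.png

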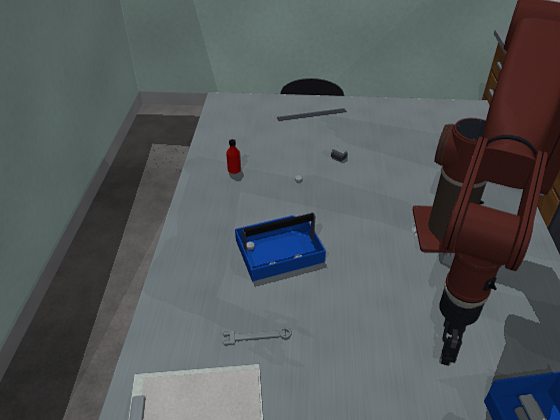

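Top view: the tote has its bevel at about (278,240), with the handle running from (220,183) to (257,255). The three discs are at (239,193), (214,221) and (228,245), and the loose disc is at (362,229). The side view agrees. Next I refine the disc position and the handle yaw.

```bash
python3 - <<'E'
from h import *
from scipy.spatial.transform import Rotation as R
np.set_printoptions(precision=4,suppress=True)
t=cv2.imread("pics/top1.png");s=cv2.imread("pics/side1.png")
p={}
for n,im,(r,c) in(("top",t,(229,362)),("side",s,(179,298))):
    g=im[r-12:r+13,c-12:c+13].astype(float).min(2); b=np.median(g); m=g>b+35
    ys,xs=np.nonzero(m); p[n]=(ys.mean()+r-12,xs.mean()+c-12); print(n,m.sum(),p[n],onz(n,*p[n],.009))
print("tri",tri(p))
def bar(n,im,box):
    r0,r1,c0,c1=box; g=im[r0:r1,c0:c1].max(2)<45; l,lab,st,ce=cv2.connectedComponentsWithStats(g.astype(np.uint8)); k=1+np.argmax(st[1:,4])
    ys,xs=np.nonzero(lab==k); P=np.c_[ys+r0,xs+c0].astype(float); m=P.mean(0); v=np.linalg.svd(P-m,full_matrices=0)[2][0]; q=(P-m)@v
    return [m+v*q.min(),m+v*q.max(),m,len(P)]
B=bar("top",t,(175,265,205,270)); print(B); e=[onz("top",*x,.12) for x in B[:3]]; print(e)
d=e[0]-e[1]; d*=np.sign(d[0]); print("top yaw",np.arctan2(d[1],d[0]),np.linalg.norm(d))
S=bar("side",s,(205,245,235,320)); print(S); e=[onz("side",*x,.112) for x in S[:3]]; print(e); d=e[0]-e[1]; d*=np.sign(d[0]);print("yaw",np.arctan2(d[1],d[0]),np.linalg.norm(d))
print(R.from_quat(np.roll([.561,-.431,.562,.43],-1)).as_matrix())
E
```

```text
top 0 (np.float64(nan), np.float64(nan)) [nan nan nan]
side 0 (np.float64(nan), np.float64(nan)) [nan nan nan]
tri [nan nan nan]
[array([181.8965, 218.1988]), array([254.4853, 255.9886]), array([215.9167, 235.9097]), 288]
[array([0.6363, 0.17  , 0.12  ]), array([0.4285, 0.083 , 0.12  ]), array([0.5375, 0.1286, 0.12  ])]
top yaw 0.39620327712106956 0.22522650037734088
[array([219.4725, 314.4537]), array([232.9246, 241.151 ]), array([225.8273, 279.8257]), 631]
[array([0.435 , 0.0966, 0.112 ]), array([0.6467, 0.1665, 0.112 ]), array([0.5365, 0.1301, 0.112 ])]
yaw 0.3188014144479164 0.22297670517204032
[[-0.0003 -0.9657  0.2596]
 [-0.002   0.2596  0.9657]
 [-1.     -0.0003 -0.002 ]]<stdin>:8: RuntimeWarning: Mean of empty slice.
  ret = ret.dtype.type(ret / rcount)
```

```bash
python3 - <<'E'
from h import *
np.set_printoptions(precision=4,suppress=True)
t=cv2.imread("pics/top1.png");s=cv2.imread("pics/side1.png")
p={}
for n,im,(r,c) in(("top",t,(229,362)),("side",s,(179,298))):
    g=im[r-9:r+10,c-9:c+10].astype(float).mean(2); m=np.clip(g-np.median(g)-8,0,None); m=m*(m>.3*m.max())
    Y,X=np.mgrid[r-9:r+10,c-9:c+10]; p[n]=((m*Y).sum()/m.sum(),(m*X).sum()/m.sum()); print(n,(m>0).sum(),m.max(),p[n],onz(n,*p[n],.009))
print("tri",tri(p))
# tote rim: blue mask, min area rect at z=.05
h=cv2.cvtColor(t,cv2.COLOR_BGR2HSV); m=((h[...,0]>100)&(h[...,0]<130)&(h[...,1]>130)).astype(np.uint8)
k,lab,st,ce=cv2.connectedComponentsWithStats(m[150:300,170:300]); i=1+np.argmax(st[1:,4]); ys,xs=np.nonzero(lab==i)
W=np.array([onz("top",a+150,b+170,.05)[:2] for a,b in zip(ys,xs)],np.float32); print(cv2.minAreaRect(W*1000))
g=((t.max(2)<45)); ys,xs=np.nonzero(g[175:265,205:270]); 
E
```

```text
top 52 24.0 (np.float64(227.85774351786966), np.float64(362.55536089698666)) [ 0.4912 -0.2289  0.009 ]
side 20 23.33333333333333 (np.float64(176.91304347826087), np.float64(298.04451345755695)) [ 0.4937 -0.2371  0.009 ]
tri [ 0.4919 -0.2279  0.0157]
((534.8453979492188, 126.74708557128906), (233.51434326171875, 179.9236602783203), 22.58922004699707)
```

Request:
send_rows:
  increments:
    - {"wz": -0.09,"dx": 3,"dy": -6,"dz": -1,"jaw": 100}
    - {"wz": -0.18,"dx": 5,"dy": -12,"dz": -2,"jaw": 100}
    - {"wz": -0.27,"dx": 7,"dy": -18,"dz": -3,"jaw": 100}
    - {"wz": -0.36,"dx": 10,"dy": -24,"dz": -4,"jaw": 100}
    - {"wz": -0.45,"dx": 12,"dy": -30,"dz": -5,"jaw": 100}
    - {"wz": -0.54,"dx": 14,"dy": -36,"dz": -6,"jaw": 100}
    - {"wz": -0.63,"dx": 17,"dy": -42,"dz": -7,"jaw": 100}
    - {"wz": -0.72,"dx": 19,"dy": -48,"dz": -7,"jaw": 100}
    - {"wz": -0.81,"dx": 22,"dy": -54,"dz": -7,"jaw": 100}
    - {"wz": -0.914,"dx": 24,"dy": -60,"dz": -7,"jaw": 100}

```text
invalid input
```

Request:
send_rows:
  increments:
    - {"wx": 0,"wy": 0,"wz": -0.09,"dx": 3,"dy": -6,"dz": -1,"jaw": 100}
    - {"wx": 0,"wy": 0,"wz": -0.18,"dx": 5,"dy": -12,"dz": -2,"jaw": 100}
    - {"wx": 0,"wy": 0,"wz": -0.27,"dx": 7,"dy": -18,"dz": -3,"jaw": 100}
    - {"wx": 0,"wy": 0,"wz": -0.36,"dx": 10,"dy": -24,"dz": -4,"jaw": 100}
    - {"wx": 0,"wy": 0,"wz": -0.45,"dx": 12,"dy": -30,"dz": -5,"jaw": 100}
    - {"wx": 0,"wy": 0,"wz": -0.54,"dx": 14,"dy": -36,"dz": -6,"jaw": 100}
    - {"wx": 0,"wy": 0,"wz": -0.63,"dx": 17,"dy": -42,"dz": -7,"jaw": 100}
    - {"wx": 0,"wy": 0,"wz": -0.72,"dx": 19,"dy": -48,"dz": -7,"jaw": 100}
    - {"wx": 0,"wy": 0,"wz": -0.81,"dx": 22,"dy": -54,"dz": -7,"jaw": 100}
    - {"wx": 0,"wy": 0,"wz": -0.91,"dx": 24,"dy": -60,"dz": -7,"jaw": 100}

```text
clock: 2.15
eef_pos: [0.3934, 0.0271, 0.3354]
ee_rot: [0.694, -0.139, 0.693, 0.138]
ft_force: [0.9, -0.1, 0.4]
gripper_width: 1.0
```

Request:
send_rows:
  increments:
    - {"wx": 0,"wy": 0,"wz": 0,"dx": 2.5,"dy": -5.5,"dz": -1.5,"jaw": 100}
    - {"wx": 0,"wy": 0,"wz": 0,"dx": 4.5,"dy": -11,"dz": -3,"jaw": 100}
    - {"wx": 0,"wy": 0,"wz": 0,"dx": 6.5,"dy": -16.5,"dz": -5,"jaw": 90}
    - {"wx": 0,"wy": 0,"wz": 0,"dx": 8.5,"dy": -22,"dz": -7,"jaw": 80}
    - {"wx": 0,"wy": 0,"wz": 0,"dx": 9.9,"dy": -25.5,"dz": -8,"jaw": 70}
    - {"wx": 0,"wy": 0,"wz": 0,"dx": 9.9,"dy": -25.5,"dz": -8,"jaw": 70}
    - {"wx": 0,"wy": 0,"wz": 0,"dx": 9.9,"dy": -25.5,"dz": -8,"jaw": 70}

```text
clock: 3.02
eef_pos: [0.4921, -0.2275, 0.2553]
ee_rot: [0.694, -0.138, 0.693, 0.139]
ft_force: [0.3, -0.2, -0.6]
gripper_width: 0.699
```

```bash
python3 - <<'E'
from h import *
np.set_printoptions(precision=4,suppress=True)
o=manip.get_obs(); print(o["eef_pos"],o["ee_rot"],o["qpos"],o["clock"])
tp=o["eef_pos"]+[0,0,-.173]; fl=np.array([o["eef_pos"][0],o["eef_pos"][1],.006])
a=[]
for n in("top","side"):
    im=optics.grab_frame(n).copy(); r,c=map(int,proj(n,fl)); r0,c0=max(r-40,0),max(c-50,0)
    k=im[r0:r0+80,c0:c0+100].copy(); k=cv2.resize(k,(400,320),interpolation=cv2.INTER_CUBIC)
    for X,col in((fl,(255,0,0)),(tp,(0,255,0))):
        q=proj(n,X); cv2.circle(k,(int((q[1]-c0+.5)*4),int((q[0]-r0+.5)*4)),2,col,-1)
    a.append(k); print(n,[(d["conf"],d["point"],onz(n,*d["point"],.006)) for d in spot_point(n,"piece_loose_center")[:2]])
cv2.imwrite("pics/a2.png",np.hstack(a)[:,:,::-1])
E
```

```text
[ 0.4921 -0.2275  0.2553] [ 0.694  -0.1383  0.6929  0.1387] [-0.5789  0.1834  1.8688  0.0016  1.0886 -0.974 ] 3.025
top [(0.63, [229.8, 362.3], array([ 0.4861, -0.2281,  0.006 ]))]
side [(0.47, [182.1, 294.3], array([ 0.5061, -0.2102,  0.006 ]))]
```

View pics/a2.png

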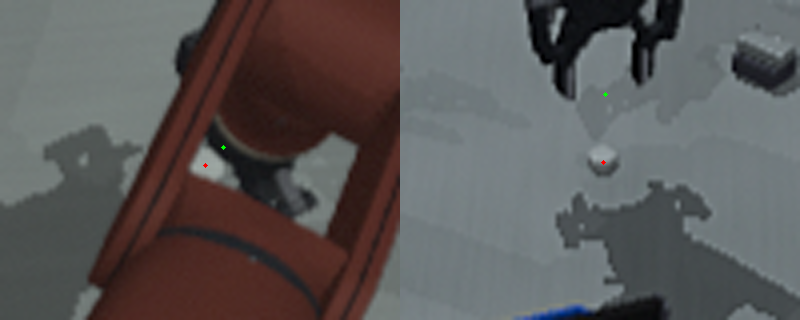

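The projected target sits on the disc in both crops (red dot), so I descend.

Request:
send_rows:
  increments:
    - {"wx": 0,"wy": 0,"wz": 0,"dx": 0,"dy": 0,"dz": -4,"jaw": 70}
    - {"wx": 0,"wy": 0,"wz": 0,"dx": 0,"dy": 0,"dz": -7,"jaw": 70}
    - {"wx": 0,"wy": 0,"wz": 0,"dx": 0,"dy": 0,"dz": -7.9,"jaw": 70}
    - {"wx": 0,"wy": 0,"wz": 0,"dx": 0,"dy": 0,"dz": -7.9,"jaw": 40}
    - {"wx": 0,"wy": 0,"wz": 0,"dx": 0,"dy": 0,"dz": -7.9,"jaw": 20}
    - {"wx": 0,"wy": 0,"wz": 0,"dx": 0,"dy": 0,"dz": -7.9,"jaw": 5}
    - {"wx": 0,"wy": 0,"wz": 0,"dx": 0,"dy": 0,"dz": -7.9,"jaw": 5}
    - {"wx": 0,"wy": 0,"wz": 0,"dx": 0,"dy": 0,"dz": -7.9,"jaw": 5}
  newtons: 40

```text
clock: 4.22
eef_pos: [0.4932, -0.2273, 0.1787]
ee_rot: [0.695, -0.14, 0.692, 0.138]
ft_force: [-0.3, 0.9, 7.3]
gripper_width: 0.277
```

Request:
send_rows:
  increments:
    - {"wx": 0,"wy": 0,"wz": 0,"dx": 0,"dy": 0,"dz": 3,"jaw": 5}
    - {"wx": 0,"wy": 0,"wz": 0,"dx": 0,"dy": 0,"dz": 7,"jaw": 5}
    - {"wx": 0,"wy": 0,"wz": 0,"dx": 0,"dy": 0,"dz": 11,"jaw": 5}
    - {"wx": 0,"wy": 0,"wz": 0,"dx": 0,"dy": 0,"dz": 14,"jaw": 5}
    - {"wx": 0,"wy": 0,"wz": 0,"dx": 0.6,"dy": 5,"dz": 16,"jaw": 5}
    - {"wx": 0,"wy": 0,"wz": 0,"dx": 1.2,"dy": 10,"dz": 16,"jaw": 5}
    - {"wx": 0,"wy": 0,"wz": 0,"dx": 1.8,"dy": 15,"dz": 16,"jaw": 5}
    - {"wx": 0,"wy": 0,"wz": 0,"dx": 2.4,"dy": 20,"dz": 14,"jaw": 5}
    - {"wx": 0,"wy": 0,"wz": 0,"dx": 3,"dy": 25,"dz": 13,"jaw": 5}
    - {"wx": 0,"wy": 0,"wz": 0,"dx": 3.4,"dy": 30,"dz": 12,"jaw": 5}

```text
clock: 5.48
eef_pos: [0.5272, 0.0742, 0.2989]
ee_rot: [0.695, -0.14, 0.691, 0.138]
ft_force: [0.1, 0.2, -1.0]
gripper_width: 0.272
```

Request:
send_rows:
  increments:
    - {"wx": 0,"wy": 0,"wz": 0,"dx": 0,"dy": 0,"dz": 0,"jaw": 5}

```text
clock: 5.6
eef_pos: [0.5266, 0.077, 0.2982]
ee_rot: [0.695, -0.141, 0.691, 0.14]
ft_force: [-0.1, -0.5, 0.1]
gripper_width: 0.271
```

```bash
python3 - <<'E'
from h import *
np.set_printoptions(precision=4,suppress=True)
o=manip.get_obs(); print(o["eef_pos"],o["gripper_width"],manip.tips_ahead)
tp=o["eef_pos"]+[0,0,-.173]; 
a=[]
for n in("top","side"):
    im=optics.grab_frame(n).copy(); r,c=map(int,proj(n,tp)); r0,c0=max(r-50,0),max(c-50,0)
    k=cv2.resize(im[r0:r0+100,c0:c0+100],(400,400),interpolation=cv2.INTER_CUBIC)
    for X,col in((tp,(0,255,0)),(np.array([.537,.129,.124]),(255,0,0))):
        q=proj(n,X); cv2.circle(k,(int((q[1]-c0+.5)*4),int((q[0]-r0+.5)*4)),2,col,-1)
    a.append(k); print(n,r0,c0,[(d["conf"],d["point"],onz(n,*d["point"],.112)) for d in spot_point(n,"tote_grip")[:2]])
cv2.imwrite("pics/a3.png",np.hstack(a)[:,:,::-1])
E
```

```text
[0.5266 0.077  0.2982] 0.27110640269380426 0.1734
top 167 205 [(0.82, [215.6, 234.8], array([0.5401, 0.132 , 0.112 ]))]
side 160 234 [(0.89, [224.7, 278.2], array([0.5416, 0.1255, 0.112 ]))]
```

View pics/a3.png

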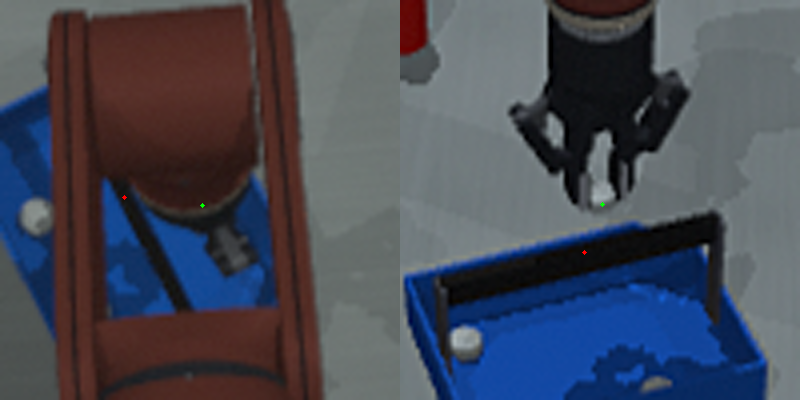

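Request:
send_rows:
  increments:
    - {"wx": 0,"wy": 0,"wz": 0,"dx": 0.5,"dy": -1.2,"dz": -1,"jaw": 5}
    - {"wx": 0,"wy": 0,"wz": 0,"dx": 0.5,"dy": -1.2,"dz": -4,"jaw": 5}
    - {"wx": 0,"wy": 0,"wz": 0,"dx": 0.5,"dy": -1.2,"dz": -7,"jaw": 5}
    - {"wx": 0,"wy": 0,"wz": 0,"dx": 0.5,"dy": -1.2,"dz": -8.5,"jaw": 5}
    - {"wx": 0,"wy": 0,"wz": 0,"dx": 0.5,"dy": -1.2,"dz": -8.5,"jaw": 5}
    - {"wx": 0,"wy": 0,"wz": 0,"dx": 0.5,"dy": -1.2,"dz": -8.5,"jaw": 55}
    - {"wx": 0,"wy": 0,"wz": 0,"dx": 0.5,"dy": -1.2,"dz": -8.5,"jaw": 55}
    - {"wx": 0,"wy": 0,"wz": 0,"dx": 0.5,"dy": -1.2,"dz": -8.5,"jaw": 55}
    - {"wx": 0,"wy": 0,"wz": 0,"dx": 0.5,"dy": -1.2,"dz": -4,"jaw": 55}
    - {"wx": 0,"wy": 0,"wz": 0,"dx": 0.5,"dy": -1.2,"dz": 4,"jaw": 55}

```text
clock: 7.05
eef_pos: [0.5314, 0.0614, 0.3215]
ee_rot: [0.694, -0.14, 0.692, 0.138]
ft_force: [0.4, 0.1, 0.5]
gripper_width: 0.549
```

Request:
send_rows:
  increments:
    - {"wx": 0,"wy": 0,"wz": -0.17,"dx": 0.2,"dy": 1,"dz": 2,"jaw": 70}
    - {"wx": 0,"wy": 0,"wz": -0.34,"dx": 0.3,"dy": 2,"dz": 2,"jaw": 70}
    - {"wx": 0,"wy": 0,"wz": -0.51,"dx": 0.4,"dy": 3,"dz": 2,"jaw": 70}
    - {"wx": 0,"wy": 0,"wz": -0.68,"dx": 0.5,"dy": 4,"dz": 2,"jaw": 70}
    - {"wx": 0,"wy": 0,"wz": -0.85,"dx": 0.6,"dy": 5,"dz": 2,"jaw": 70}
    - {"wx": 0,"wy": 0,"wz": -1.02,"dx": 0.8,"dy": 6,"dz": 2,"jaw": 70}
    - {"wx": 0,"wy": 0,"wz": -1.19,"dx": 0.8,"dy": 6.8,"dz": 2,"jaw": 70}
    - {"wx": 0,"wy": 0,"wz": -1.36,"dx": 0.8,"dy": 6.8,"dz": 2,"jaw": 70}
    - {"wx": 0,"wy": 0,"wz": -1.57,"dx": 0.8,"dy": 6.8,"dz": 2,"jaw": 70}
    - {"wx": 0,"wy": 0,"wz": -1.57,"dx": 0.8,"dy": 6.8,"dz": 2,"jaw": 70}

```text
clock: 8.3
eef_pos: [0.5394, 0.1296, 0.3418]
ee_rot: [0.589, 0.39, 0.589, -0.393]
ft_force: [-0.3, 0.5, 0.5]
gripper_width: 0.699
```

```bash
python3 - <<'E'
from h import *
np.set_printoptions(precision=4,suppress=True)
from scipy.spatial.transform import Rotation as R
o=manip.get_obs(); M=R.from_quat(np.roll(o["ee_rot"],-1)).as_matrix(); print(o["eef_pos"],o["qpos"],M[:,2],M[:,0])
tp=o["eef_pos"]+M[:,0]*.173
a=[]
for n in("top","side"):
    im=optics.grab_frame(n).copy(); r,c=(215,240) if n=="top" else (220,278); r0,c0=r-50,c-50
    k=cv2.resize(im[r0:r0+100,c0:c0+100],(400,400),interpolation=cv2.INTER_CUBIC)
    for X,col in((tp,(0,255,0)),(np.array([tp[0],tp[1],.124]),(255,0,0))):
        q=proj(n,X); cv2.circle(k,(int((q[1]-c0+.5)*4),int((q[0]-r0+.5)*4)),2,col,-1)
    a.append(k); print(n,[(d["conf"],d["point"],onz(n,*d["point"],.01)) for d in spot_point(n,"piece_loose_center")[:5]])
cv2.imwrite("pics/a4.png",np.hstack(a)[:,:,::-1])
E
```

```text
[0.5394 0.1296 0.3418] [ 0.0944  0.108   1.7748 -0.003   1.2607  1.2693] [ 0.3865 -0.9223  0.0021] [-0.0016 -0.003  -1.    ]
top [(0.67, [273.8, 421.2], array([ 0.3443, -0.3795,  0.01  ])), (0.51, [220.1, 263.0], array([0.5395, 0.0575, 0.01  ]))]
side [(0.55, [247.9, 248.8], array([0.633 , 0.1272, 0.01  ])), (0.53, [230.9, 276.0], array([0.5542, 0.0472, 0.01  ]))]
```

View pics/a4.png

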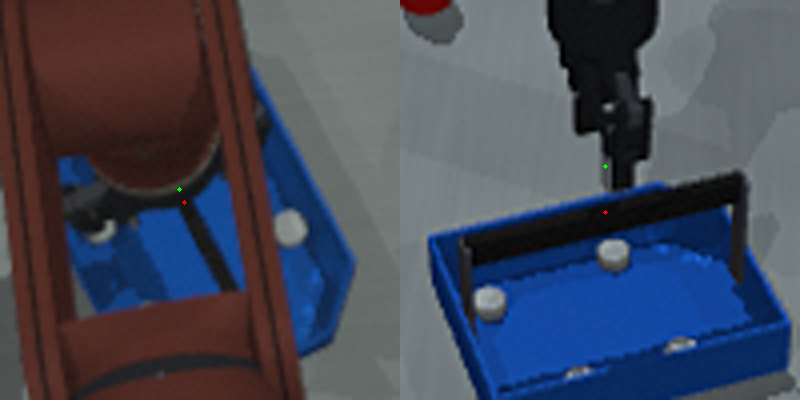

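Request:
send_rows:
  increments:
    - {"wx": 0,"wy": 0,"wz": 0,"dx": 0,"dy": 0,"dz": -3,"jaw": 70}
    - {"wx": 0,"wy": 0,"wz": 0,"dx": 0,"dy": 0,"dz": -6,"jaw": 70}
    - {"wx": 0,"wy": 0,"wz": 0,"dx": 0,"dy": 0,"dz": -7.7,"jaw": 70}
    - {"wx": 0,"wy": 0,"wz": 0,"dx": 0,"dy": 0,"dz": -7.7,"jaw": 40}
    - {"wx": 0,"wy": 0,"wz": 0,"dx": 0,"dy": 0,"dz": -7.7,"jaw": 20}
    - {"wx": 0,"wy": 0,"wz": 0,"dx": 0,"dy": 0,"dz": -7.7,"jaw": 0}
    - {"wx": 0,"wy": 0,"wz": 0,"dx": 0,"dy": 0,"dz": -7.7,"jaw": 0}
    - {"wx": 0,"wy": 0,"wz": 0,"dx": 0,"dy": 0,"dz": -7.7,"jaw": 0}
    - {"wx": 0,"wy": 0,"wz": 0,"dx": 0,"dy": 0,"dz": -7.7,"jaw": 0}
  newtons: 110

```text
clock: 9.62
eef_pos: [0.5403, 0.1295, 0.2664]
ee_rot: [0.59, 0.391, 0.588, -0.392]
ft_force: [0.7, -0.2, 6.3]
gripper_width: 0.121
```

Request:
send_rows:
  increments:
    - {"wx": 0,"wy": 0,"wz": 0,"dx": 0,"dy": 0,"dz": 0.5,"jaw": 0}
    - {"wx": 0,"wy": 0,"wz": 0,"dx": 0,"dy": 0,"dz": 2,"jaw": 0}
    - {"wx": 0,"wy": 0,"wz": 0,"dx": 0,"dy": 0,"dz": 4,"jaw": 0}
    - {"wx": 0,"wy": 0,"wz": 0,"dx": 0,"dy": 0,"dz": 7,"jaw": 0}
    - {"wx": 0,"wy": 0,"wz": 0,"dx": 0,"dy": 0,"dz": 10,"jaw": 0}
    - {"wx": 0,"wy": 0,"wz": 0,"dx": 0,"dy": 0,"dz": 13,"jaw": 0}
    - {"wx": 0,"wy": 0,"wz": 0,"dx": 0,"dy": 0,"dz": 15,"jaw": 0}
    - {"wx": 0,"wy": 0,"wz": 0,"dx": 0,"dy": 0,"dz": 15,"jaw": 0}
    - {"wx": 0,"wy": 0,"wz": 0,"dx": 0,"dy": 0,"dz": 15,"jaw": 0}

```text
clock: 10.75
eef_pos: [0.5399, 0.1295, 0.415]
ee_rot: [0.589, 0.39, 0.589, -0.392]
ft_force: [0.2, -0.5, -4.4]
gripper_width: 0.125
```

Request:
send_rows:
  increments:
    - {"wx": 0.06,"wy": 0.025,"wz": 0,"dx": 0,"dy": 0,"dz": 0,"jaw": 0}
    - {"wx": 0.12,"wy": 0.05,"wz": 0,"dx": 0,"dy": 0,"dz": 0,"jaw": 0}
    - {"wx": 0.18,"wy": 0.075,"wz": 0,"dx": 0,"dy": 0,"dz": 0,"jaw": 0}
    - {"wx": 0.24,"wy": 0.1,"wz": 0,"dx": 0,"dy": 0,"dz": 0,"jaw": 0}
    - {"wx": 0.3,"wy": 0.125,"wz": 0,"dx": 0,"dy": 0,"dz": 0,"jaw": 0}
    - {"wx": 0.37,"wy": 0.15,"wz": 0,"dx": 0,"dy": 0,"dz": 0,"jaw": 0}
    - {"wx": 0.37,"wy": 0.15,"wz": 0,"dx": 0,"dy": 0,"dz": 0,"jaw": 0}
    - {"wx": 0.37,"wy": 0.15,"wz": 0,"dx": 0,"dy": 0,"dz": 0,"jaw": 0}
    - {"wx": 0.37,"wy": 0.15,"wz": 0,"dx": 0,"dy": 0,"dz": 0,"jaw": 0}

```text
clock: 11.88
eef_pos: [0.5398, 0.1296, 0.4147]
ee_rot: [0.462, 0.461, 0.693, -0.305]
ft_force: [-0.0, 0.1, -3.1]
gripper_width: 0.126
```

```bash
cat > look.py <<'E'
import sys
from h import *
np.set_printoptions(precision=4,suppress=True)
from scipy.spatial.transform import Rotation as R
o=manip.get_obs(); M=R.from_quat(np.roll(o["ee_rot"],-1)).as_matrix(); print(o["eef_pos"],o["qpos"],"x",M[:,0],"w",o["gripper_width"],o["clock"])
g=o["eef_pos"]+M[:,0]*.155
a=[]
for n in("top","side"):
    im=optics.grab_frame(n).copy(); r,c=map(int,proj(n,g+M[:,0]*.1)); r0,c0=max(r-60,0),max(c-60,0)
    a.append(cv2.resize(im[r0:r0+120,c0:c0+120],(400,400),interpolation=cv2.INTER_CUBIC))
    print(n,r0,c0,"grip",proj(n,g))
cv2.imwrite(f"pics/{sys.argv[1]}.png",np.hstack(a)[:,:,::-1])
E
python3 look.py a5
```

```text
[0.5398 0.1296 0.4147] [-0.011   0.0867  1.6806  0.3631  1.5388  1.1185] x [-0.1471  0.3566 -0.9226] w 0.12571356061655475 11.875
top 168 139 grip (np.float64(214.5989988527669), np.float64(208.53482610366137))
side 171 230 grip (np.float64(196.76901539203072), np.float64(285.7080900354455))
```

View pics/a5.png

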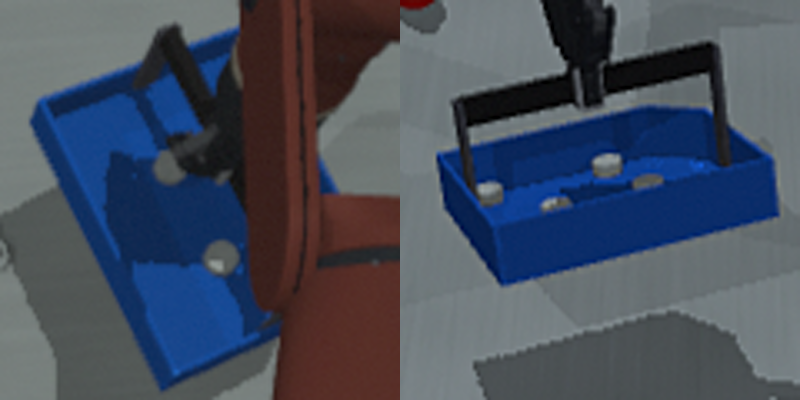

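Pieces a and b have started sliding away from the near wall (now at about (555,203) and (648,182) in the side crop). The -y side is down as intended. I'll tilt a little more that way.

Request:
send_rows:
  increments:
    - {"wx": 0.05,"wy": 0.02,"wz": 0,"dx": 0,"dy": 0,"dz": 0,"jaw": 0}
    - {"wx": 0.1,"wy": 0.04,"wz": 0,"dx": 0,"dy": 0,"dz": 0,"jaw": 0}
    - {"wx": 0.14,"wy": 0.06,"wz": 0,"dx": 0,"dy": 0,"dz": 0,"jaw": 0}
    - {"wx": 0.14,"wy": 0.06,"wz": 0,"dx": 0,"dy": 0,"dz": 0,"jaw": 0}
    - {"wx": 0.14,"wy": 0.06,"wz": 0,"dx": 0,"dy": 0,"dz": 0,"jaw": 0}
    - {"wx": 0.14,"wy": 0.06,"wz": 0,"dx": 0,"dy": 0,"dz": 0,"jaw": 0}
    - {"wx": 0.14,"wy": 0.06,"wz": 0,"dx": 0,"dy": 0,"dz": 0,"jaw": 0}
    - {"wx": 0.14,"wy": 0.06,"wz": 0,"dx": 0,"dy": 0,"dz": 0,"jaw": 0}

```text
clock: 12.98
eef_pos: [0.5398, 0.1297, 0.4151]
ee_rot: [0.408, 0.483, 0.726, -0.27]
ft_force: [-0.1, 0.3, -3.3]
gripper_width: 0.122
```

```bash
python3 look.py a6
```

```text
[0.5398 0.1297 0.4151] [-0.0458  0.1097  1.6764  0.4916  1.6053  1.0803] x [-0.2001  0.4814 -0.8533] w 0.12249424047486825 12.975
top 173 126 grip (np.float64(217.81347876545584), np.float64(200.01036824694006))
side 174 234 grip (np.float64(198.46750107297495), np.float64(288.4658046195886))
```

View pics/a6.png

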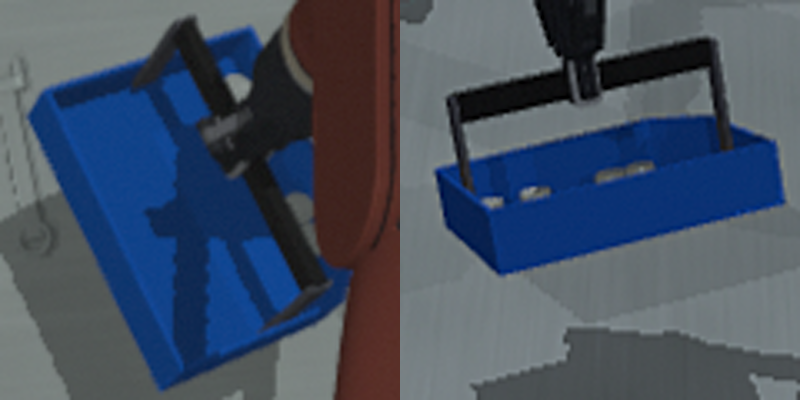

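Request:
send_rows:
  increments:
    - {"wx": 0,"wy": -0.08,"wz": 0,"dx": 0,"dy": 0,"dz": 0,"jaw": 0}
    - {"wx": 0,"wy": -0.16,"wz": 0,"dx": 0,"dy": 0,"dz": 0,"jaw": 0}
    - {"wx": 0,"wy": -0.24,"wz": 0,"dx": 0,"dy": 0,"dz": 0,"jaw": 0}
    - {"wx": 0,"wy": -0.32,"wz": 0,"dx": 0,"dy": 0,"dz": 0,"jaw": 0}
    - {"wx": 0,"wy": -0.4,"wz": 0,"dx": 0,"dy": 0,"dz": 0,"jaw": 0}
    - {"wx": 0,"wy": -0.48,"wz": 0,"dx": 0,"dy": 0,"dz": 0,"jaw": 0}
    - {"wx": 0,"wy": -0.54,"wz": 0,"dx": 0,"dy": 0,"dz": 0,"jaw": 0}
    - {"wx": 0,"wy": -0.54,"wz": 0,"dx": 0,"dy": 0,"dz": 0,"jaw": 0}
    - {"wx": 0,"wy": -0.54,"wz": 0,"dx": 0,"dy": 0,"dz": 0,"jaw": 0}
    - {"wx": 0,"wy": -0.54,"wz": 0,"dx": 0,"dy": 0,"dz": 0,"jaw": 0}

```text
clock: 14.32
eef_pos: [0.5398, 0.1297, 0.4149]
ee_rot: [0.587, 0.537, 0.591, -0.131]
ft_force: [-0.0, 0.3, -3.9]
gripper_width: 0.122
```

Request:
send_rows:
  increments:
    - {"wx": 0,"wy": 0,"wz": 0,"dx": 0,"dy": 0,"dz": 0,"jaw": 0}
    - {"wx": 0,"wy": 0,"wz": 0,"dx": 0,"dy": 0,"dz": 0,"jaw": 0}
    - {"wx": 0,"wy": 0,"wz": 0,"dx": 0,"dy": 0,"dz": 0,"jaw": 0}
    - {"wx": 0,"wy": 0,"wz": 0,"dx": 0,"dy": 0,"dz": 0,"jaw": 0}

```text
clock: 14.82
eef_pos: [0.5399, 0.1297, 0.4149]
ee_rot: [0.587, 0.537, 0.591, -0.131]
ft_force: [0.3, -0.5, -2.8]
gripper_width: 0.121
```

```bash
python3 look.py a7
```

```text
[0.5399 0.1297 0.4149] [-0.0529 -0.0697  1.8645  0.5767  1.1378  0.7878] x [ 0.2659  0.4815 -0.8351] w 0.12064767271815387 14.825
top 127 123 grip (np.float64(188.14266802644414), np.float64(198.0557855157037))
side 171 190 grip (np.float64(196.63543713556496), np.float64(260.9348117777684))
```

View pics/a7.png

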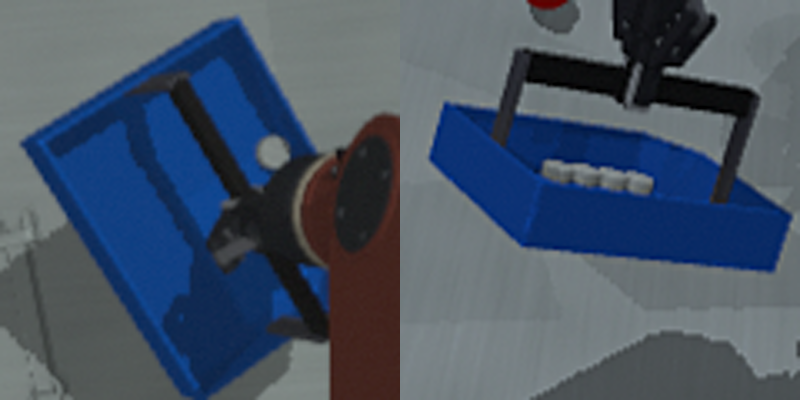

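The four discs are queued along the -y wall, so the last one is too far out. I'll swing the tilt mostly to -x to push the row round the bevel.

Request:
send_rows:
  increments:
    - {"wx": -0.05,"wy": -0.04,"wz": 0,"dx": 0,"dy": 0,"dz": 0,"jaw": 0}
    - {"wx": -0.1,"wy": -0.08,"wz": 0,"dx": 0,"dy": 0,"dz": 0,"jaw": 0}
    - {"wx": -0.15,"wy": -0.12,"wz": 0,"dx": 0,"dy": 0,"dz": 0,"jaw": 0}
    - {"wx": -0.2,"wy": -0.16,"wz": 0,"dx": 0,"dy": 0,"dz": 0,"jaw": 0}
    - {"wx": -0.25,"wy": -0.2,"wz": 0,"dx": 0,"dy": 0,"dz": 0,"jaw": 0}
    - {"wx": -0.25,"wy": -0.2,"wz": 0,"dx": 0,"dy": 0,"dz": 0,"jaw": 0}
    - {"wx": -0.25,"wy": -0.2,"wz": 0,"dx": 0,"dy": 0,"dz": 0,"jaw": 0}
    - {"wx": -0.25,"wy": -0.2,"wz": 0,"dx": 0,"dy": 0,"dz": 0,"jaw": 0}
    - {"wx": -0.25,"wy": -0.2,"wz": 0,"dx": 0,"dy": 0,"dz": 0,"jaw": 0}
    - {"wx": -0.25,"wy": -0.2,"wz": 0,"dx": 0,"dy": 0,"dz": 0,"jaw": 0}

```text
clock: 16.18
eef_pos: [0.5399, 0.1296, 0.4149]
ee_rot: [0.705, 0.471, 0.509, -0.15]
ft_force: [0.5, -0.4, -3.3]
gripper_width: 0.122
```

```bash
python3 look.py a8
```

```text
[0.5399 0.1296 0.4149] [ 0.017  -0.1296  1.9125  0.3358  0.9122  0.8155] x [ 0.4367  0.2681 -0.8588] w 0.12229424245555481 16.175
top 109 143 grip (np.float64(176.73938489628844), np.float64(211.31323412563228))
side 159 176 grip (np.float64(189.31182996792796), np.float64(252.21290755363995))
```

View pics/a8.png

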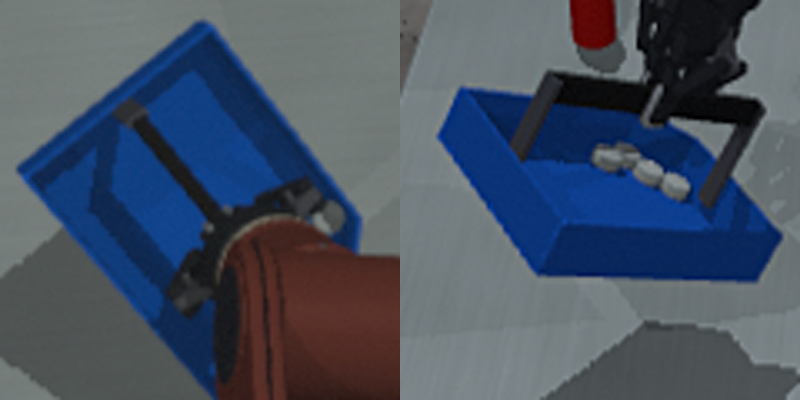

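The queue has folded round the bevel: two discs lie against it at about (605,157) and (628,150), with two more at (648,173) and (676,187). I'll measure the distances in the tote frame.

```bash
cat > meas.py <<'E'
import sys
from h import *
from scipy.spatial.transform import Rotation as R
np.set_printoptions(precision=3,suppress=True)
o=manip.get_obs(); M=R.from_quat(np.roll(o["ee_rot"],-1)).as_matrix()
T=np.c_[M[:,1],-M[:,2],-M[:,0]]
if np.linalg.det(T)<0: T[:,0]*=-1
O=o["eef_pos"]+M[:,0]*.155-T@[0,0,.112]; W=lambda p:O+T@np.array(p)
print("tilt",np.arccos(T[2,2]),"downhill in tote",(T.T@[0,0,-1])[:2],"corner",W([-.092,-.067,.004]))
n="side"; im=optics.grab_frame(n).copy(); r,c=map(int,proj(n,W([0,0,.03]))); r0,c0=r-60,c-60
def totexy(r,c,h):
    a,d=ray(n,r,c); a=T.T@(a-O); d=T.T@d; return (a+d*(h-a[2])/d[2])[:2]
hsv=cv2.cvtColor(im,cv2.COLOR_RGB2HSV); ys,xs=np.mgrid[r0:r0+120,c0:c0+120]
m=np.zeros(im.shape[:2],np.uint8); m[r0:r0+120,c0:c0+120]=(hsv[r0:r0+120,c0:c0+120,1]<70)&(hsv[r0:r0+120,c0:c0+120,2]>90)
P=[]
for y,x in zip(*np.nonzero(m)):
    q=totexy(y,x,.016)
    if abs(q[0])<.113 and abs(q[1])<.088: P.append(q)
P=np.array(P); print(len(P),"bright px on top-face plane: lo",P.min(0),"hi",P.max(0),"max dist to corner",np.hypot(*(P-[-.092,-.067]).T).max())
for d in spot_point(n,"piece_a_center"): q=totexy(*d["point"],.01); print("net",round(d["conf"],2),d["point"],q,"dist",np.hypot(*(q-[-.092,-.067])))
k=cv2.resize(im[r0:r0+120,c0:c0+120],(600,600),interpolation=cv2.INTER_CUBIC)
pt=lambda p:tuple(int((v-z+.5)*5) for v,z in zip(proj(n,W(p))[::-1],(c0,r0)))
cv2.polylines(k,[np.array([pt(p) for p in([.115,.09,.05],[-.115,.09,.05],[-.115,-.05,.05],[-.075,-.09,.05],[.115,-.09,.05])])],True,(255,255,0),1)
cv2.polylines(k,[np.array([pt([-.092+.1*np.cos(t),-.067+.1*np.sin(t),.01]) for t in np.linspace(0,6.28,60)])],True,(255,0,0),1)
cv2.imwrite(f"pics/{sys.argv[1]}.png",k[:,:,::-1])
E
python3 meas.py b1
```

```text
tilt 0.5380096085240409 downhill in tote [-0.511  0.039] corner [0.63  0.098 0.145]
137 bright px on top-face plane: lo [-0.111 -0.072] hi [-0.021 -0.011] max dist to corner 0.07275619220610426
net 0.5 [205.5, 243.7] [-0.073 -0.075] dist 0.02017191603399412
```

View pics/b1.png

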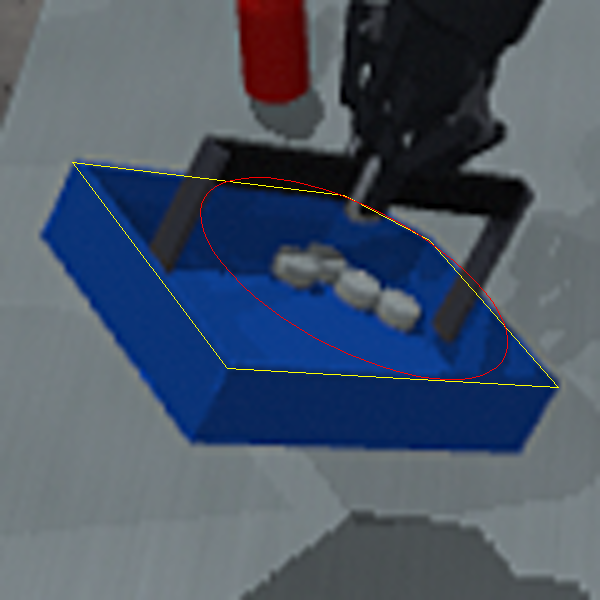

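The tote model matches the picture, and all four discs are well inside the 100 mm circle. I'll add a little -y tilt so they settle against the bevel, then check again.

Request:
send_rows:
  increments:
    - {"wx": 0.04,"wy": 0.02,"wz": 0,"dx": 0,"dy": 0,"dz": 0,"jaw": 0}
    - {"wx": 0.09,"wy": 0.04,"wz": 0,"dx": 0,"dy": 0,"dz": 0,"jaw": 0}
    - {"wx": 0.14,"wy": 0.06,"wz": 0,"dx": 0,"dy": 0,"dz": 0,"jaw": 0}
    - {"wx": 0.18,"wy": 0.08,"wz": 0,"dx": 0,"dy": 0,"dz": 0,"jaw": 0}
    - {"wx": 0.18,"wy": 0.08,"wz": 0,"dx": 0,"dy": 0,"dz": 0,"jaw": 0}
    - {"wx": 0.18,"wy": 0.08,"wz": 0,"dx": 0,"dy": 0,"dz": 0,"jaw": 0}
    - {"wx": 0.18,"wy": 0.08,"wz": 0,"dx": 0,"dy": 0,"dz": 0,"jaw": 0}
    - {"wx": 0.18,"wy": 0.08,"wz": 0,"dx": 0,"dy": 0,"dz": 0,"jaw": 0}
    - {"wx": 0.18,"wy": 0.08,"wz": 0,"dx": 0,"dy": 0,"dz": 0,"jaw": 0}
    - {"wx": 0.18,"wy": 0.08,"wz": 0,"dx": 0,"dy": 0,"dz": 0,"jaw": 0}

```text
clock: 17.62
eef_pos: [0.5398, 0.1297, 0.415]
ee_rot: [0.639, 0.526, 0.548, -0.122]
ft_force: [-0.1, -0.8, -3.0]
gripper_width: 0.117
```

```bash
python3 meas.py b2
```

```text
tilt 0.5936789799414887 downhill in tote [-0.538 -0.154] corner [0.608 0.148 0.137]
155 bright px on top-face plane: lo [-0.111 -0.085] hi [-0.017 -0.004] max dist to corner 0.08032556860407805
net 0.41 [218.5, 248.6] [-0.072 -0.076] dist 0.0219128251768973
```

View pics/b2.png

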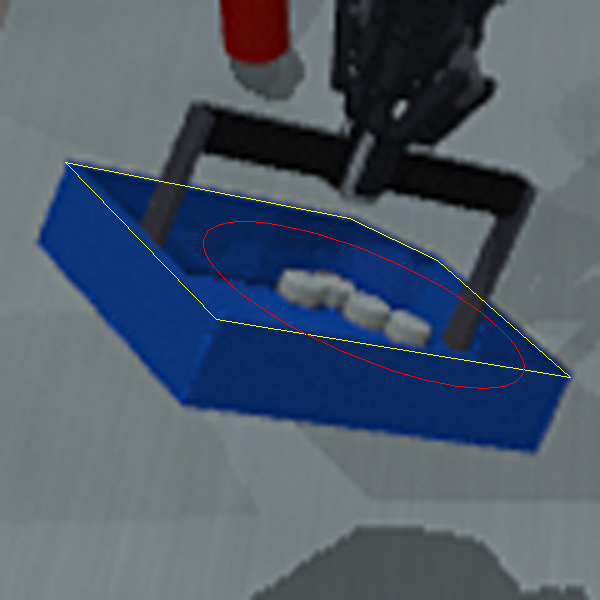

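All four discs sit along the bevel with the farthest edge 80 mm from the corner point. I'll hold briefly, then hand in.

Request:
send_rows:
  increments:
    - {"wx": 0,"wy": 0,"wz": 0,"dx": 0,"dy": 0,"dz": 0,"jaw": 0}
    - {"wx": 0,"wy": 0,"wz": 0,"dx": 0,"dy": 0,"dz": 0,"jaw": 0}
    - {"wx": 0,"wy": 0,"wz": 0,"dx": 0,"dy": 0,"dz": 0,"jaw": 0}
    - {"wx": 0,"wy": 0,"wz": 0,"dx": 0,"dy": 0,"dz": 0,"jaw": 0}

```text
clock: 18.23
eef_pos: [0.5399, 0.1297, 0.415]
ee_rot: [0.639, 0.526, 0.548, -0.122]
ft_force: [0.7, -0.2, -3.5]
gripper_width: 0.126
```

```bash
python3 meas.py b3 && python3 -c "
from plant import job; print(job.finish_job())"
```

```text
tilt 0.5936655321130606 downhill in tote [-0.538 -0.154] corner [0.608 0.148 0.137]
156 bright px on top-face plane: lo [-0.111 -0.085] hi [-0.017 -0.004] max dist to corner 0.08036157308426403
net 0.43 [217.6, 247.4] [-0.071 -0.082] dist 0.025591217119962505
the job is handed in; nothing more can be done
None
```

I put the loose specimen in the tote, lifted the tote by its handle and tipped it until all four specimens lay at the bevelled corner. I handed it in at about 18 s with the gripper still holding the tote; no verdict is reported back.

- **Tilt and height:** the last check gave a tilt of 0.59 rad, with the corner about 137 mm above the bench.
- **Specimens:** all four show in the last view. The farthest visible edge is about 80 mm from the corner point, so the centres are well within 100 mm. Two checks about 0.6 s apart gave the same figures, so they were at rest.
- **Tilt direction:** a first tilt towards -y and then -x lined the discs up along the -y wall, too far out. Tilting mostly towards -x folded them round the bevel. The final tilt is therefore more -x than -y, not equal on both.
- **Disagreements:** the point network found only one of the four discs in the last pictures, so the distances come from bright pixels and the drawn outline. The jaws read 23.5 mm on the 26 mm disc, and they pressed on the bench with about 7 N during that pick.
- **Bystanders:** I did not re-measure the bottle, wrench and jaw at the end. The arm and tote were never brought down near them.

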